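# Feel which battery pack gives and push it off the charging dock

## Task

Two identical drill battery packs sit in the charging dock: one is charged and held only by its click-in detent, the other is still locked by the dock, and the lamps that should tell which are dead. Find out by pushing gently on their rear ends, never so hard that a locked pack is forced, then push the one that gives out of its rails until it stands flat and wholly on the chipboard in front of the dock. Leave the locked pack in its place and do not disturb the other things on the bench.

Things in the scene. Friction and masses are not known exactly. Their poses are not given: they have to be found in the camera images.
- dock: Charging dock, grey plastic, fixed. Origin on the bench top; x is the way packs slide out, z up. Flat bed from x = -115 to -30 mm, 280 mm wide, top 20 mm above the bench; behind it a low tail housing, x = -160 to -115 mm, 25 mm high. Bays centred at y = +70 and -70 mm. Seated packs have their origin at x = -50 mm, 20 mm above the bench.
- bay_a (a point): Bay at dock y = +70 mm: point on the bed under the seated pack's centre. The pack's flange slides in black lipped rails, dock x = -105 to -35 mm, tops 33.5 mm above the bench; it cannot be lifted out. A rear stop, 27 mm above the bench, keeps it from going back. The locked pack has about 1 mm play, then yields springily, about 4 N per mm, springs back and never comes free.
- bay_b (a point): Bay at dock y = -70 mm, built like the other. The free pack has about 1 mm play, then a sprung ball catch holds it: it lets go at about 8 to 17 N, within 8 mm of travel; after that up to 10 N moves it, little once it is out of the rails. Either bay may hold the free pack. Pushing any pack with 40 N or more counts as forcing the lock.
- board: Chipboard slab, fixed, 200 mm (x) by 320 mm (y), 17 mm thick, origin at the centre of its underside, x and y parallel to the dock's; its rear edge meets the front of the dock's bed, so a pack that slides out drops 3 mm onto it. Board centre is at dock x = +70 mm.
- pack_a: Battery pack, black plastic with grey trim, 110 mm long (x, the way it slides out), 84 mm wide, 62 mm high; origin at the centre of its underside. The lowest 8 mm is a flange 100 mm wide. Rear end: flat upright face at x = -55 mm. 0.4 to 0.65 kg. Starts in the bay at dock y = +70 mm. Looks like the other; which one is locked varies and can only be felt.
- pack_b: Battery pack, black plastic with grey trim, 110 mm long (x, the way it slides out), 84 mm wide, 62 mm high; origin at the centre of its underside. The lowest 8 mm is a flange 100 mm wide. Rear end: flat upright face at x = -55 mm. 0.4 to 0.65 kg. Starts in the bay at dock y = -70 mm. Looks like the other; which one is locked varies and can only be felt.
- block_tall: Bystander: loose wooden block, 50 x 50 mm, 75 mm high, origin under its centre.
- block_low: Bystander: loose wooden block, 60 x 60 mm, 50 mm high, origin under its centre.
- glue: Bystander: white plastic bottle, 54 mm diameter, 140 mm high, origin under its centre.
- driver: Bystander: screwdriver about 190 mm long lying on the bench along its x.
Things that resemble listed ones, but are neither listed nor needed, are in the scene too. Leave any green or turquoise look-alike of the pack_b alone.

How it is judged (in metres and radians):
At the end, for the whole second after the job is handed in: One pack stands flat (within 0.03 rad) and at rest wholly on the chipboard (resting on the board, its centre within 46 mm of the board's centre along the slide and within 112 mm across); the other is still seated in its bay, within 10 mm of where it was (((x of pack_a in the frame of board between -0.046 and 0.046 m and y of pack_a in the frame of board between -0.112 and 0.112 m and height (world z) of pack_a between 0.015 and 0.0185 m and angle between pack_a's own z axis and vertical below 0.03 rad and linear speed of each of pack_a, pack_b below 0.01 m/s and distance of pack_b from where it was at the start of the episode below 0.01 m and angle between pack_b's own z axis and vertical below 0.05 rad) or (x of pack_b in the frame of board between -0.046 and 0.046 m and y of pack_b in the frame of board between -0.112 and 0.112 m and height (world z) of pack_b between 0.015 and 0.0185 m and angle between pack_b's own z axis and vertical below 0.03 rad and linear speed of each of pack_b, pack_a below 0.01 m/s and distance of pack_a from where it was at the start of the episode below 0.01 m and angle between pack_a's own z axis and vertical below 0.05 rad))); the robot touches nothing.
It fails at once if a pack is pushed with 40 N or more (contact force between any of the arm, the fingers and pack_a above 40 N or contact force between any of the arm, the fingers and pack_b above 40 N).
It fails at once if a bystander is moved by more than 15 mm (distance of any of block_tall, block_low, glue, driver from where it was at the start of the episode above 0.015 m).
It also fails if it takes over 51 s, if anything falls off the work surface, if the arm or the gripper's body presses on something with over 40 N, if the wrist force passes 120 N, or if a joint passes its speed limit or range.

## Robot

A 6-joint arm with a two-finger parallel gripper is mounted at the origin on the work surface. World frame = base frame: x ahead of the robot, y to its left, z up, the work surface at z = 0. Lengths are in mm, angles in rad, forces in N, time in s.
With the tool pointing down it reaches from about 275 to 825 mm from the base axis. Payload 4.9 kg.
Tool frame: the origin (TCP) lies at the very end of the fingers, on their centre line; the grasp point (between the pads) lies 19 mm behind it; z points along the fingers, y is the direction in which the jaws open and shut (so a half turn about z gives the same grasp; the last joint's range is limited). The gripper opens to 85 mm and grips with 20 to 120 N. Pads are 22 mm wide; open, the fingers measure 114 mm over their backs; the gripper's body (76 mm by 85 mm) begins 54 mm behind the grasp point. The pads swing forward as they close: fully open they stand 13 mm farther back than shut.
Start: joints at [-1.325, 0.326, -0.193, 1.052, 0, 1.437], TCP at [203.917, -510.819, 202.681] pointing down, gripper open.
Joint ranges: [-2.65, 2.65], [-0.97, 1.79], [-1.3, 1.35], [-1.93, 2.1], [-1.47, 1.37], [-3.14, 3.14]. Speed limits (rad/s): [2.57, 2.57, 3.14, 3.14, 3.14, 3.14].

## Interface

Orientations are given as [roll, pitch, yaw] about the fixed x, y, z axes, in that order (R = Rz(yaw) Ry(pitch) Rx(roll)).
In Python, from bench import bot, solve_ik, imaging gives the robot as it stands. Calls block until the motion is done:
- bot.move_ptp(position, orientation): joint-space move of the TCP to a pose.
- bot.movel(position, rot=None, max_speed=150, threshold=None): straight line of the TCP; rot=None keeps the orientation; max_speed is the mean speed in mm/s. With threshold (N) it stops when the force on the tool has changed by that much, and returns True; else False.
- bot.move_j(angles): joint-space move.
- bot.grip(opening, effort=None): opening from 0.0 (shut) to 1.0 (fully open); effort is the grip in N (None keeps the last); returns when the fingers have stopped.
- bot.dwell(seconds).
- solve_ik(position, orientation): joint angles nearest the present ones, or None.
- bot.get_state(): the state.
- imaging.capture(name): name is "side" or "top" or "wrist"; returns the picture (420x560x3 uint8, blue, green, red); there is no depth.
- imaging.camera_model(name): a dict with "K" (3x3 intrinsics, pixels), "k1" (the pictures are not rectified: a ray, as slopes to the right and down, at radius r is drawn at 1 + k1 r^2 times it, then the intrinsics apply), "position" and "rotation" of the camera in the world. Camera axes: x right, y up, looking along -z (the intrinsics and any distortion apply to the point x, -y, -z); pixel columns grow to the right and rows downward; lengths in mm; the calibration is good to about 2 mm. A picture is of the moment at which its call begins: read the wrist's pose just before it. camera_model takes no time and is no camera call; for the wrist camera it gives the pose at the moment of the call.
A pose or a line that the arm cannot do raises bot.IKError and nothing moves.
- bot.sign_off(): hands the job in, once; it reports no verdict.
The state is a dict: "t": time; "qpos": joint angles; "joint_velocities": joint speeds; "effort": joint torques, N m; "tcp_pos": TCP position; "orientation": TCP orientation; "contact_force": force on the tool from outside, world axes, zero at the start; "wrist_torque": the same for the moment, N m; "opening": opening from 0.0 (shut) to 1.0 (fully open).
Only numpy, scipy, OpenCV 4.12 (cv2) and the standard library are available. Lean on these libraries where they do the work, as an engineer would, in place of code of your own. Each camera call takes 0.05 s, during which the arm holds its last target. There are 200 camera calls.

## Working session

There is one attempt and no reset: what is moved stays moved. The work goes in short steps, each a Python script; the robot and the scene stay as the last script left them, time stands still between calls to the robot, and variables do not carry over. Pictures are saved under pics/ and viewed, about 8 in all and at most 12, crops included, and the job is handed in when it is done.

```bash
ls; mkdir -p pics
python3 - <<'E'
from bench import bot, imaging
import cv2
for n in ("top","side"):
    cv2.imwrite(f"pics/{n}0.png",imaging.capture(n)); print(n,imaging.camera_model(n))
print(bot.get_state())
E
```

```text
pics
top {'K': array([[436.59466968,   0.        , 282.07619513],
       [  0.        , 436.59466968, 212.35674007],
       [  0.        ,   0.        ,   1.        ]]), 'k1': -0.03285661751946504, 'position': array([ 496.65116721,   35.57902015, 1130.55543924]), 'rotation': array([ 8.70954677e-02,  9.89285639e-04, -1.58511384e+00])}
side {'K': array([[455.9182908 ,   0.        , 283.00296216],
       [  0.        , 455.9182908 , 208.71175185],
       [  0.        ,   0.        ,   1.        ]]), 'k1': -0.049601608353829964, 'position': array([421.43247286, 901.55754234, 899.42032143]), 'rotation': array([ 0.80536037,  0.01676807, -2.95544616])}
{'t': 0.1, 'qpos': array([-1.32522871e+00,  3.26881773e-01, -1.93489189e-01,  1.05197847e+00,
       -1.25589911e-05,  1.43661436e+00]), 'joint_velocities': array([ 0.00133229, -0.0008692 ,  0.0021202 ,  0.00029629,  0.00022947,
       -0.00086382]), 'effort': array([ 7.87369136e-04, -4.44239295e+01,  2.63038605e+01,  7.86954188e-03,
       -1.33700646e-04, -1.46234760e-05]), 'tcp_pos': array([ 203.75685555, -510.26191494,  201.97160505]), 'orientation': array([-3.14005183e+00, -1.95328097e-04,  3.79749441e-01]), 'contact_force': array([-0.62268121,  0.09931924,  0.18784549]), 'wrist_torque': array([0.04194188, 0.0159916 , 0.02735692]), 'opening': 1.0034881027500944}
```

View pics/top0.png

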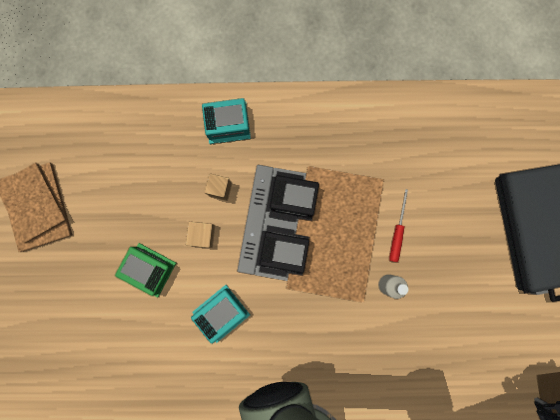

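View pics/side0.png

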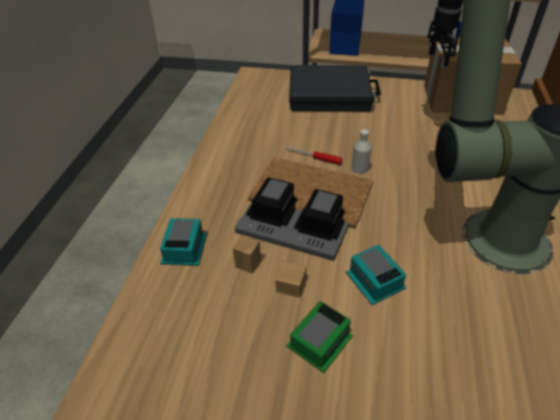

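The top view shows the dock tail on the left, from about (258,165) to (238,272). The black packs are at (295,198), which is bay a, and (285,253), bay b. The board's front corners are at about (383,180) and (365,301), so the slide direction is image right, roughly world -y. Both blocks stand behind the tail at (217,186) and (200,235). The side view agrees.

```bash
cat > h.py <<'E'
import numpy as np, cv2
from scipy.spatial.transform import Rotation as R
from bench import bot, imaging, solve_ik
def ray(cm,uv,z):
    K=cm["K"]; d=np.array([(uv[0]-K[0,2])/K[0,0],(uv[1]-K[1,2])/K[1,1]]); s=d.copy()
    for _ in range(8): s=d/(1+cm["k1"]*(s@s))
    rot=np.asarray(cm["rotation"]); M=rot if rot.ndim==2 else R.from_euler("xyz",rot).as_matrix()
    v=M@np.array([s[0],-s[1],-1]); p=np.asarray(cm["position"])
    return p+v*(z-p[2])/v[2]
E
python3 - <<'E'
from h import *
cm=imaging.camera_model("top"); f=lambda u,v,z:ray(cm,(u,v),z)[:2].round(1)
print("board front",f(383,180,17),f(365,301,17),np.linalg.norm(f(383,180,17)-f(365,301,17)))
print("tail",f(258,165,25),f(238,272,25),np.linalg.norm(f(258,165,25)-f(238,272,25)))
print("side chk", *[ray(imaging.camera_model("side"),p,17)[:2].round(1) for p in ((285,160),(373,187),(237,227),(334,253))])
im=cv2.imread("pics/top0.png")
cv2.imwrite("pics/crop.png",cv2.resize(im[150:315,180:420],None,fx=3.3,fy=3.3,interpolation=cv2.INTER_CUBIC))
E
```

```text
board front [ 674.  -226.4] [ 366.5 -170.6] 312.52182323799406
tail [716.1  95.4] [444.3 148.3] 276.90007222823186
side chk [ 640.7 -216.7] [ 362.8 -132.9] [714.8  92.2] [448.6 139.1]
```

View pics/crop.png

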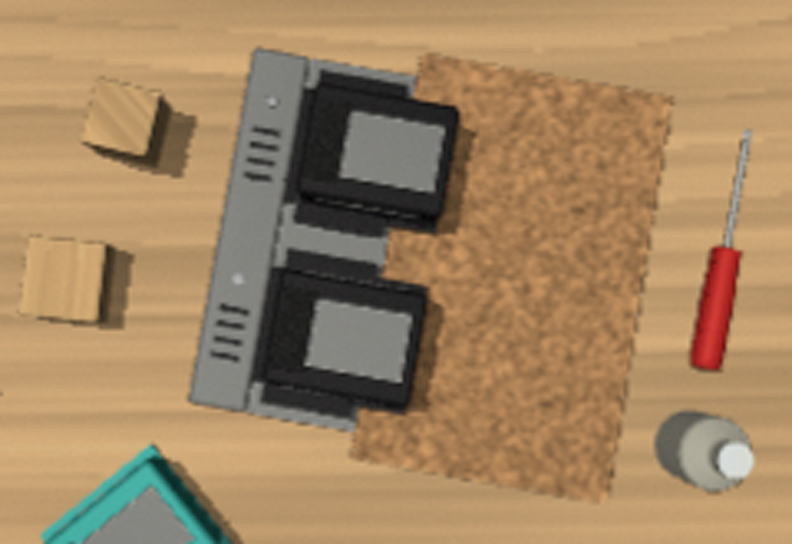

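The crop gives sharper corners: board front at (672,97) and (605,502), tail rear at (258,48) and (190,402), all in crop pixels. The area behind the packs is free, with the blocks well back at (125,115) and (65,280). I'll build the dock frame from these, hover behind pack A and look from close by.

```bash
cat >> h.py <<'E'
_c=imaging.camera_model("top"); _f=lambda u,v,z:ray(_c,(180+u/3.3,150+v/3.3),z)[:2]
fa,fb=_f(672,97,17),_f(605,502,17); ta,tb=_f(258,48,25),_f(190,402,25)
ey=(fa-fb)/np.linalg.norm(fa-fb)+(ta-tb)/np.linalg.norm(ta-tb); ey/=np.linalg.norm(ey); ex=np.array([ey[1],-ey[0]])
O=((fa+fb)/2-170*ex+(ta+tb)/2+160*ex)/2
def W(x,y,z): return np.append(O+x*ex+y*ey,z)
def D(p): d=np.asarray(p)[:2]-O; return np.array([d@ex,d@ey,p[2]]).round(1)
YAW=np.arctan2(ey[0],-ey[1])   # tool y along dock y
RPY=[np.pi,0,YAW]
E
python3 - <<'E'
from h import *
print("O",O,"ex",ex,"yaw",YAW, [D(np.append(p,0)) for p in (fa,fb,ta,tb)])
for y in (70,-70):
  for Y in (YAW,YAW-np.pi):
    print(y,[None if (q:=solve_ik(W(x,y,z),[np.pi,0,Y])) is None else q.round(2) for x,z in((-145,200),(-145,42),(10,42))])
bot.grip(0.35,20)
bot.move_ptp(W(-145,70,200),RPY)
s=bot.get_state(); print(s["t"],D(s["tcp_pos"]),s["orientation"])
cm=imaging.camera_model("wrist"); im=imaging.capture("wrist"); cv2.imwrite("pics/w1.png",im)
np.save("w1.npy",cm,allow_pickle=True)
E
```

```text
O [551.31736141 -32.64358774] ex [-0.19523239 -0.98075701] yaw 1.374301936487493 [array([167.5, 160. ,   0. ]), array([ 167.7, -157.8,    0. ]), array([-157.5,  137.9,    0. ]), array([-157.7, -140.1,    0. ])]
70 [array([0.03, 0.53, 0.11, 1.16, 0.  , 1.8 ]), array([ 0.03,  0.65, -0.1 ,  0.82,  0.  ,  1.8 ]), array([-0.21,  0.6 , -0.2 ,  0.77,  0.  ,  1.56])]
70 [array([ 0.03,  0.53,  0.11,  1.16,  0.  , -1.34]), array([ 0.03,  0.65, -0.1 ,  0.82,  0.  , -1.34]), array([-0.21,  0.6 , -0.2 ,  0.77,  0.  , -1.58])]
-70 [array([ 0.1 ,  0.28, -0.26,  1.03,  0.  ,  1.86]), array([ 0.1 ,  0.45, -0.47,  0.65,  0.  ,  1.86]), array([-0.21,  0.38, -0.58,  0.61,  0.  ,  1.55])]
-70 [array([ 0.1 ,  0.28, -0.26,  1.03,  0.  , -1.28]), array([ 0.1 ,  0.45, -0.47,  0.65,  0.  , -1.28]), array([-0.21,  0.38, -0.58,  0.61,  0.  , -1.59])]
3.3333 [-143.9   70.4  200.1] [3.14137682e+00 2.31513648e-04 1.37273274e+00]
```

View pics/w1.png

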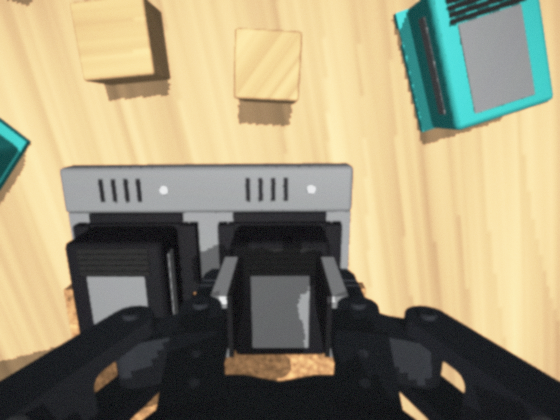

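The wrist view shows the tail's rear corners at about (62,168) and (351,165). The rear top edge of pack A lies near row 228, columns 235 to 325, centred between the fingers. I'll check these numbers, then descend and push A gently.

Run:
```python
from h import *
cm=np.load("w1.npy",allow_pickle=True).item()
for n,u,v,z in (("tail",62,168,25),("tail",351,165,25),("packA rear",235,230,82),("packA rear",326,229,82)): print(n,D(ray(cm,(u,v),z)))
bot.movel(W(-145,70,44),rot=RPY,max_speed=120); bot.dwell(.2)
s=bot.get_state(); print(s["t"],D(s["tcp_pos"]),s["contact_force"])
```

```text
tail [-162.3 -132.    25. ]
tail [-164.   139.5   25. ]
packA rear [-118.9   36.4   82. ]
packA rear [-119.5  110.5   82. ]
5.0333 [-145.1   70.4   44.6] [-0.07220849  0.07988275 -0.40468999]
```

```bash
cat >> h.py <<'E'
def probe(y,z=44,limit=20,travel=14):
    """Touch the rear end, then push in 1.5 mm steps; returns (free?, contact x)."""
    hit=bot.movel(W(-95,y,z),max_speed=25,threshold=3)
    f0=bot.get_state(); x0=D(f0["tcp_pos"])[0]; print("hit",hit,x0,f0["t"],"F",-(f0["contact_force"][:2]@ex).round(1))
    if not hit: return None,x0
    d=0; peak=0
    while d<travel:
        d+=1.5; st=bot.movel(W(x0+d,y,z),max_speed=15,threshold=limit)
        s=bot.get_state(); F=-(s["contact_force"][:2]@ex); peak=max(peak,F)
        print(d,D(s["tcp_pos"])[0],round(F,1),round(s["t"],2),st)
        if st or F>limit: return False,x0
    return F<limit,x0
E
python3 - <<'E'
from h import *
free,x0=probe(70); print(free,x0)
E
```

```text
hit True -117.1 6.2 F 1.2
1.5 -116.6 4.2 6.47 False
3.0 -115.8 6.8 6.72 False
4.5 -115.3 8.3 6.97 False
6.0 -114.7 10.5 7.22 False
7.5 -114.1 12.7 7.47 False
9.0 -113.5 15.4 7.72 False
10.5 -113.3 18.5 7.97 False
12.0 -112.9 21.8 8.22 False
False -117.1
```

Pack A resists springily at about 4–5 N/mm and reached 21.8 N without letting go, which is above the 17 N catch limit, so it is locked. I'll back off and probe B.

Run:
```python
from h import *
bot.movel(W(-145,70,44),max_speed=60)
bot.movel(W(-145,70,110),max_speed=150)
bot.movel(W(-145,-70,110),max_speed=150)
bot.movel(W(-145,-70,44),max_speed=120); bot.dwell(.2)
free,x0=probe(-70,limit=23,travel=20); print(free,x0)
```

```text
hit True -115.6 12.8083 F 0.4
1.5 -114.4 2.8 13.09 False
3.0 -113.6 5.0 13.34 False
4.5 -113.2 8.4 13.59 False
6.0 -112.9 11.1 13.84 False
7.5 -112.7 15.1 14.09 False
9.0 -112.2 17.9 14.34 False
10.5 -109.9 16.0 14.59 False
12.0 -106.4 9.5 14.84 False
13.5 -104.7 9.8 15.09 False
15.0 -103.3 10.1 15.34 False
16.5 -102.1 10.5 15.59 False
18.0 -100.9 11.5 15.84 False
19.5 -99.7 12.1 16.09 False
21.0 -98.5 12.4 16.34 False
True -115.6
```

B's catch let go at about 18 N and it now slides at about 10–12 N, so it is the free pack. I'll push it out about 120 mm.

Run:
```python
from h import *
for x in (-75,-50,-25,0,6):
    st=bot.movel(W(x,-70,44),max_speed=28,threshold=17)
    s=bot.get_state(); print(x,D(s["tcp_pos"]),(-s["contact_force"]).round(1),round(s["t"],2),st)
    if st: break
cv2.imwrite("pics/top1.png",imaging.capture("top")[150:315,180:420].repeat(3,0).repeat(3,1))
```

```text
-75 [-74.2 -70.2  43.8] [-0.6 -0.4 -0. ] 17.19 False
-50 [-49.7 -69.9  44.1] [ 0.3 -0.8  0.7] 18.23 False
-25 [-24.6 -69.9  44.1] [ 0.5 -0.5  0.6] 19.27 False
0 [  0.3 -69.9  44. ] [-1.1 -1.6 -0.4] 20.32 False
6 [  6.4 -70.   44. ] [-0.3 -1.8 -1.9] 20.68 False
```

View pics/top1.png

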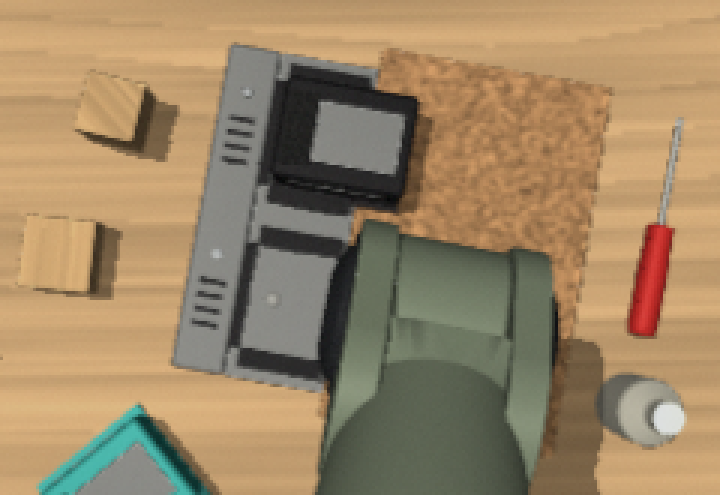

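Bay B is empty at (290,300), A is still seated, and the arm hides the pushed pack. I'll retreat and look again.

Run:
```python
from h import *
bot.movel(W(-40,-70,44),max_speed=80)
bot.movel(W(-40,-70,180),max_speed=150)
bot.movel(W(-220,20,230),max_speed=150)
print(bot.get_state()["t"])
im=imaging.capture("top"); s=imaging.capture("side")
a=cv2.resize(im[150:315,180:420],(560,385),interpolation=cv2.INTER_CUBIC); b=s[130:290,200:400]
b=cv2.resize(b,(240,192)); out=np.zeros((385,800,3),np.uint8); out[:,:560]=a; out[:192,560:]=b
cv2.imwrite("pics/end.png",out)
```

```text
24.05
```

View pics/end.png

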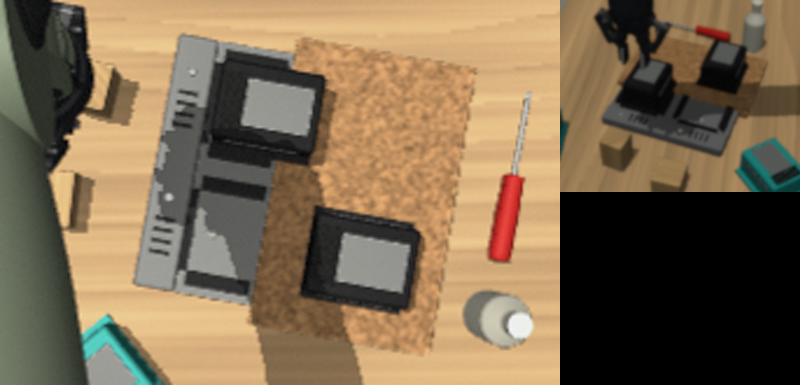

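Pack B stands on the board with outline corners near (318,207), (420,226), (412,310) and (302,293). A is seated and the bystanders look unmoved. I'll work out the numbers.

Run:
```python
from h import *
cm=imaging.camera_model("top")
P=np.array([D(ray(cm,(180+u*240/560,150+v*165/385),79)) for u,v in((318,207),(420,226),(412,310),(302,293))])
print(P, "centre on board", P.mean(0)[:2]-[70,0])
a0=cv2.cvtColor(cv2.imread("pics/top0.png"),6); a1=cv2.cvtColor(imaging.capture("top"),6)
# shift of pack A and of bystanders between first and last picture
for n,(x0,y0,x1,y1) in dict(packA=(272,174,322,220),glue=(376,270,412,302),driver=(386,188,410,265)).items():
    r=cv2.matchTemplate(a1[y0-6:y1+6,x0-6:x1+6],a0[y0:y1,x0:x1],cv2.TM_CCOEFF_NORMED); _,m,_,l=cv2.minMaxLoc(r); print(n,m,np.array(l)-6)
```

```text
[[  18.6  -24.5   79. ]
 [ 125.4  -24.8   79. ]
 [ 131.7 -110.8   79. ]
 [  17.8 -114.1   79. ]] centre on board [  3.375 -68.55 ]
packA 0.9803141355514526 [0 0]
glue 0.9957731366157532 [0 0]
driver 0.9992015957832336 [0 0]
```

```bash
python3 -c "
from bench import bot
bot.dwell(.3); s=bot.get_state(); print(s['t'],s['contact_force'].round(1)); bot.sign_off()"
```

```text
24.5 [ 0.1  0.4 -0.3]
the job is handed in; nothing more can be done
```

I pushed pack B out onto the chipboard, left the locked pack A in its bay, and handed the job in at 24.5 s of the 51 s allowed.

- **Finding the free pack:** Pack A yielded springily to 21.8 N without letting go, so I took it as locked and backed off. Pack B's catch let go at about 18 N. No reading came near the 40 N limit.
- **Pack B:** The last top picture puts its centre about 3 mm along the slide and -69 mm across from the board centre, within the limits of 46 and 112 mm. It looks flat, but I did not measure its tilt or height.
- **Pack A and bystanders:** Comparing the first and last top pictures shows no shift of pack A, the glue or the screwdriver. The two blocks were partly hidden by the arm in the last top picture. They looked in place in the last clear views, and the tool never went near them.
- **Robot:** It ended clear of everything, with about 0 N on the tool.

The only disagreement was in the position checks. The wrist and top cameras differed by about 5 mm on the dock's position and by up to 14 mm on pack A's rear edge. That did not matter because I found the contact by touch.

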